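# Re-sort a sanding kit and close it with the long board

### The arm

A 6-joint arm with a two-finger parallel gripper is mounted at the origin on the work surface. World frame = base frame: x ahead of the robot, y to its left, z up, the work surface at z = 0. Lengths are in m, angles in rad, forces in N, time in s.
With the tool pointing down it reaches from about 0.25 to 0.775 m from the base axis. Payload 4 kg.
Tool frame: the origin (TCP) lies at the very end of the fingers, on their centre line; the grasp point (between the pads) lies 19 mm behind it; z points along the fingers, y is the line along which they close (so a half turn about z gives the same grasp; the last joint's range is limited). The gripper opens to 94 mm and grips with 3 to 60 N. Pads are 16 mm wide; open, the fingers measure 119 mm over their backs; the gripper's body (75 mm by 177 mm) begins 78 mm behind the grasp point.
Start: joints at [-1.244, 0.087, 1.371, -0, 1.684, -0.103], TCP at [0.229, -0.5, 0.206] pointing down, gripper open.
Joint ranges: [-3.1, 3.1], [-0.76, 2.03], [0.27, 2.55], [-1.08, 4.22], [0.17, 2.65], [-2.57, 2.57]. Speed limits (rad/s): [2.79, 2.79, 3.14, 3.14, 3.14, 3.14].

### API

Orientations are given as [roll, pitch, yaw] about the fixed x, y, z axes, in that order (R = Rz(yaw) Ry(pitch) Rx(roll)).
In Python, from bench import robot, vision gives the robot as it stands.
- The arm moves only by the shell command python3 -m crank 'ROWS'. ROWS is JSON, a list of rows, each a list of 3 entries, a list of its own where there are three numbers: the closure, from 0 (fully open) to 1 (shut), then the shift along the tool's x, y, z in m, then the turn, a rotation vector about the tool's x, y, z in degrees. A call has 1 to 8 rows; each row shifts and turns the commanded pose from where the row before left it, along the tool's axes as they then stand; what a row does not reach is not made up. A row lasts 1/10 s, in which the tool goes at most 50 mm and 8.59 degrees, less where a joint would pass 70% of its speed; a pose out of reach is approached as far as the arm can. A call with a gripper value outside its range is refused whole. The fingers move at their own pace and stop on an object; the grip force is fixed at half the most. Time passes only in rows, so rows that do not move let the fingers close. It gives the time, the measured TCP pose, the force, the opening and the grip force at its end, in the units of the state.
- robot.get_obs(): the state, without advancing time (a new reading comes with each control period).
- vision.snapshot(name): name is "scene" or "side" or "wrist"; returns a dict with "color" (400x640x3 uint8, red, green, blue), "z_map" (400x640 float32, m along the optical axis (not along the pixel's ray), 0 where there is no reading), "fx", "fy", "cx", "cy" (pixels), "R" (3x3) and "t" (3): a world point X has camera coordinates R X + t. Camera axes: x right, y down, z forward; pixel columns grow to the right and rows downward; lengths in m; the calibration is good to about 2 mm. A picture is of the moment at which its call begins.
- robot.close_job(): hands the job in; it is judged then, once.
The state is a dict: "time": time; "joint_positions": joint angles; "qvel": joint speeds; "joint_torque": joint torques, N m; "tool_pos": TCP position; "ee_rot": TCP orientation; "wrist_force": force on the tool from outside, world axes, zero at the start; "wrist_torque": the same for the moment, N m; "width": finger opening in m; "finger_force": force on a finger pad.
Only numpy, scipy, OpenCV 4.12 (cv2) and the standard library are available. Lean on these libraries where they do the work, as an engineer would, in place of code of your own. Each camera call takes 0.05 s, during which the arm holds its last target. There are 200 camera calls.

### The job

The three sanding pieces in the kit case sit in each other's recesses: put each one upright and fully down in the recess of its own shape (the round drum in the round one, the square block in the square one, the oblong block lengthwise in the oblong one), using the empty rubber mat on the bench as a free spot if you like. Then lay the long aluminium sanding board over them, grit side down as it lies now and centred, in the notches of the case's two end saddles.

Things in the scene. Friction and masses are not known exactly. Their poses are not given: they have to be found in the camera images.
- case: Fixed kit case: dark base board 112 (x) x 346 (y) x 6 mm, a wooden saddle at each end, three pocket plates between. Origin: centre of underside, on the bench; z up, y along the case. Saddles: 80 (x) x 20 (y) mm at y = +158 and -158; seat 68 mm above the bench, in a notch 48 mm wide in x, open along y, between cheeks rising to 82 mm. Plates at y = -93, 0, 93, in any order.
- round_pocket: Grey plastic pocket plate 90 x 90 x 16 mm fixed in the case, with a round recess 73 mm in diameter, 10 mm deep, black floor. Origin: centre of its underside, 6 mm above the bench (recess floor 6 mm, plate top 16 mm above the origin); axes parallel to the case's. At the start the oblong block stands in it.
- square_pocket: Pocket plate, as the round one, but with a square recess 63 x 63 mm, 10 mm deep. Same origin and axes. At the start the drum stands in it.
- oblong_pocket: Pocket plate, as the round one, but with an oblong recess 55 (x) x 79 (y) mm, 10 mm deep, long side along the case. Same origin and axes. At the start the square block stands in it.
- drum: Loose sanding drum: an upright cylinder 48 mm in diameter, 44 mm tall, brown grit sleeve, black rubber top with a steel hub; about 0.12 kg. Origin: centre of its underside; z up along its axis.
- square_block: Loose square beech buffing block, 46 x 46 mm, 44 mm tall, with a grey felt foot; about 0.07 kg. Origin: centre of its underside; x and y along its sides, z up.
- oblong_block: Loose oblong cork sanding block, 32 (x) x 60 (y) mm, 44 mm tall, with a brown grit sole; about 0.07 kg. Origin: centre of its underside; x along its short side, y along its long side, z up. At the start it is turned up to 0.35 rad against the case.
- long_board: Loose long sanding board: aluminium bar 340 (x) x 32 (y) x 24 (z) mm, brown grit on its underside, lying flat on the bench left or right of the case, roughly pointing away from the robot; 0.17 kg. Origin: centre of its underside; x along it, z up. In the saddles it lies along the case's y, its underside 68 mm above the bench, 12 mm above the pieces.
- mat: Black rubber mat 110 x 110 x 3 mm fixed to the bench on the other side of the case from the long board, empty. Origin: centre of its underside, on the bench; its top is 3 mm above.
Not all that is in view belongs to the job. What is shaped like the square_block but pink or white is not meant.

How it is judged:
At the end, for the whole second after the job is handed in: Each piece upright on the floor of the recess of its shape (centred within 15 mm, oblong 17 mm; 4 mm off the floor; 0.12 rad). Long board flat, grit down, in both saddles: within 13 mm across, 22 mm along, 4 mm in height, 0.1 rad in yaw. All released, at rest (horizontal distance between drum and round_pocket below 0.015 m and z of drum in the frame of round_pocket below 0.01 m and angle between each of drum, square_block, oblong_block's own z axis and vertical below 0.12 rad and horizontal distance between square_block and square_pocket below 0.015 m and z of square_block in the frame of square_pocket below 0.01 m and horizontal distance between oblong_block and oblong_pocket below 0.017 m and z of oblong_block in the frame of oblong_pocket below 0.01 m and x of long_board in the frame of case between -0.013 and 0.013 m and y of long_board in the frame of case between -0.022 and 0.022 m and z of long_board in the frame of case between 0.064 and 0.072 m and angle between long_board's own z axis and vertical below 0.05 rad and angle between the x axis of long_board and the y axis of case, either way round below 0.1 rad and linear speed of each of drum, square_block, oblong_block, long_board below 0.02 m/s); the robot touches nothing.
It also fails if it takes over 115 s, if anything falls off the work surface, if the arm or the gripper's body presses on something with over 40 N, if the wrist force passes 120 N, or if a joint passes its speed limit or range.

## Working session

There is one attempt and no reset: what is moved stays moved. The work goes in short steps, Python scripts to look and compute and a shell command to move; the robot and the scene stay as the last step left them, time stands still between calls to the robot, and variables do not carry over. Pictures are saved under pics/ and viewed, at most 14 in all, crops included, and the job is handed in when it is done.

```bash
ls; mkdir -p pics; python3 - <<'E'
from bench import robot, vision
import cv2,numpy as np
print(robot.get_obs())
for n in("scene","side"):
    s=vision.snapshot(n); cv2.imwrite(f"pics/{n}0.png",s["color"][:,:,::-1]); np.savez(f"pics/{n}0.npz",**s)
    print(n,s["fx"],s["cx"],s["cy"],s["R"].round(3).tolist(),s["t"], (-s["R"].T@s["t"]).round(3))
E
```

```text
pics
{'time': 0.0, 'joint_positions': array([-1.24412478e+00,  8.79296122e-02,  1.37225128e+00, -4.25055448e-06,
        1.68361164e+00, -1.03104924e-01]), 'qvel': array([ 5.33428261e-04, -1.02871578e-03,  8.54399262e-04,  6.32258757e-05,
       -1.26549832e-03,  9.66672919e-05]), 'joint_torque': array([-1.13160897e-04, -3.40182996e+01, -3.02428293e+01,  7.17017334e-02,
        3.28853773e-02, -1.79704280e-04]), 'tool_pos': array([ 0.2289794 , -0.49945548,  0.20431958]), 'ee_rot': array([-3.13940402e+00, -2.22215008e-04,  4.29775757e-01]), 'wrist_force': array([-0.47427326,  0.04003819,  0.16818969]), 'wrist_torque': array([ 0.01505656, -0.01494351,  0.01055929]), 'finger_force': 0.0, 'width': 0.09374973169748341}
scene 432.5917465521196 316.5533005509084 199.31518564747012 [[0.491, 0.871, 0.015], [0.564, -0.305, -0.767], [-0.663, 0.386, -0.641]] [-0.2861893  -0.30590306  1.4213227 ] [ 1.256 -0.392  0.681]
side 446.5389415967559 321.043936939507 204.32823592762003 [[-0.99, -0.142, 0.007], [-0.08, 0.514, -0.854], [0.118, -0.846, -0.52]] [0.58797068 0.09616066 1.04785445] [0.466 0.921 0.623]
```

View pics/scene0.png

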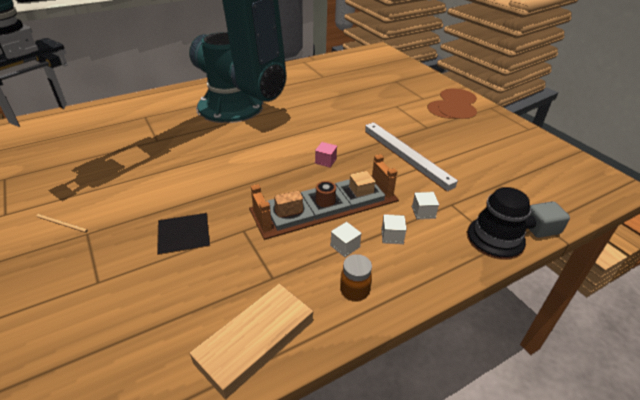

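View pics/side0.png

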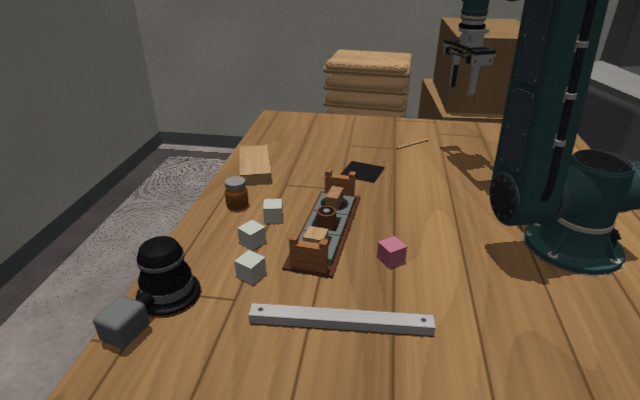

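Candidates for the square block are: beech (362,184) in the case, pink (326,154), and white at (346,239), (394,229) and (426,205). The beech one in the case is right. The cork block is at (289,203), the drum at (326,193), the board at (410,155) and the mat at (184,233). Next I check a close crop and measure from depth.

```bash
cat > h.py <<'E'
import numpy as np, cv2
from bench import robot, vision
def cloud(s):
    z=s["z_map"]; v,u=np.mgrid[:z.shape[0],:z.shape[1]]
    c=np.stack([(u-s["cx"])/s["fx"]*z,(v-s["cy"])/s["fy"]*z,z],-1)
    P=(c-s["t"])@s["R"]; P[z==0]=np.nan
    return P
def topview(P,col,x0,x1,y0,y1,mm=1.0,zlo=-.02,zhi=.3):
    # orthographic picture: col=+x up, y left
    W=int((y1-y0)*1000/mm);H=int((x1-x0)*1000/mm); im=np.zeros((H,W,3),np.uint8)
    m=(P[...,2]>zlo)&(P[...,2]<zhi)&(P[...,0]>x0)&(P[...,0]<x1)&(P[...,1]>y0)&(P[...,1]<y1)
    p=P[m];c=col[m];o=np.argsort(p[:,2]);p=p[o];c=c[o]
    im[np.clip(((x1-p[:,0])*1000/mm).astype(int),0,H-1),np.clip(((y1-p[:,1])*1000/mm).astype(int),0,W-1)]=c
    return im
def rect(Q):
    (c,s,a)=cv2.minAreaRect((Q[:,:2]*1000).astype(np.float32)); return np.round(c,1),np.round(s,1),round(a,1),len(Q)
E
python3 - <<'E'
from h import *
for n in("scene","side"):
    s=dict(np.load(f"pics/{n}0.npz")); P=cloud(s); np.save(f"pics/{n}P.npy",P)
    for nm,(u,v) in dict(scene=dict(sad1=(262,200),cork=(289,198),drum=(326,187),sq=(362,180),sad2=(386,165),bar=(410,155),mat=(184,233)),side=dict(cork=(335,196),drum=(325,212),sq=(315,235),bar=(340,316),mat=(362,171)))[n].items():
        print(n,nm,P[v,u].round(4))
    c=s["color"].astype(int); g=c.max(-1)-c.min(-1)
    br=(g<40)&(c.min(-1)>110)&(np.abs(P[...,2]-.024)<.006)&(P[...,0]>.2)&(P[...,0]<.9)
    k,l,st,ct=cv2.connectedComponentsWithStats(br.astype(np.uint8))
    i=1+st[1:,4].argmax(); print("bar",rect(P[l==i]))
    dk=(c.max(-1)<45)&(np.abs(P[...,2]-.003)<.006)
    k,l,st,ct=cv2.connectedComponentsWithStats(dk.astype(np.uint8))
    for i in np.argsort(-st[1:,4])[:2]+1: print("mat?",ct[i].round(),rect(P[l==i]))
    a={"scene":(140,230,240,410),"side":(160,280,270,380)}[n]
    cv2.imwrite(f"pics/{n}crop.png",cv2.resize(s["color"][a[0]:a[1],a[2]:a[3],::-1],None,fx=4,fy=4,interpolation=2))
E
```

```text
scene sad1 [ 0.5665 -0.1301  0.0679]
scene cork [ 0.5779 -0.0697  0.0581]
scene drum [0.5817 0.0247 0.0569]
scene sq [0.5986 0.1144 0.0563]
scene sad2 [0.5887 0.1908 0.0682]
scene bar [0.5355 0.3166 0.0258]
scene mat [ 0.5176 -0.301   0.0044]
bar (array([513. , 326.2]), array([339.7,  37.4]), 3.5, 838)
mat? [183. 233.] (array([ 513.4, -302.1]), array([106.1, 104.9]), 74.3, 1552)
mat? [220. 119.] (array([ 72.8, -62.6]), array([108. ,  17.1]), 49.8, 62)
side cork [ 0.566  -0.0503  0.0541]
side drum [0.5805 0.0308 0.0555]
side sq [0.589  0.1306 0.0575]
side bar [0.5117 0.3303 0.0244]
side mat [ 0.511  -0.2975  0.0046]
bar (array([510.3, 325.3]), array([339.6,  35.9]), 3.6, 2301)
mat? [364. 171.] (array([ 510.8, -301.6]), array([108.2, 107. ]), 73.9, 474)
mat? [563. 262.] (array([31.7, 57.3]), array([ 82.1, 201.3]), 60.2, 370)
```

View pics/scenecrop.png

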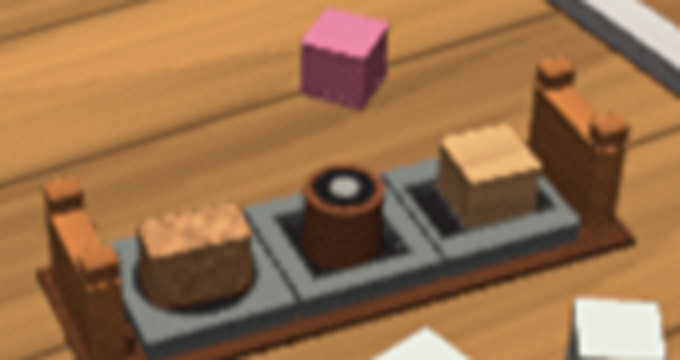

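The crop confirms it: left (-y) is cork in the round pocket, middle is the drum in the square pocket, right is beech in the oblong pocket. I move above the case for a straight-down look with the wrist camera.

```bash
python3 -m crank '[[0,[0,0,-0.02],[0,0,-7.6]],[0,[0,0,-0.02],[0,0,-7.6]],[0,[0,0,-0.02],[0,0,-7.6]],[0,[0,0,-0.02],[0,0,-7.6]],[0,[0,0,-0.02],[0,0,-7.6]],[0,[0,0,-0.02],[0,0,-7.6]],[0,[0,0,-0.02],[0,0,-7.6]],[0,[0,0,-0.02],[0,0,-7.6]]]'
python3 -m crank '[[0,[0.042,0.0233,0],[0,0,0]],[0,[0.042,0.0233,0],[0,0,0]],[0,[0.042,0.0233,0],[0,0,0]],[0,[0.042,0.0233,0],[0,0,0]],[0,[0.042,0.0233,0],[0,0,0]],[0,[0.042,0.0233,0],[0,0,0]],[0,[0.042,0.0233,0],[0,0,0]]]'
python3 -m crank '[[0,[0.042,0.0233,0],[0,0,0]],[0,[0.042,0.0233,0],[0,0,0]],[0,[0.042,0.0233,0],[0,0,0]],[0,[0.042,0.0233,0],[0,0,0]],[0,[0.042,0.0233,0],[0,0,0]],[0,[0.042,0.0233,0],[0,0,0]],[0,[0,0,0],[0,0,0]],[0,[0,0,0],[0,0,0]]]'
python3 - <<'E'
from h import *
s=vision.snapshot("wrist"); np.savez("pics/w1.npz",**s); cv2.imwrite("pics/w1.png",s["color"][:,:,::-1])
print((-s["R"].T@s["t"]).round(3), s["R"].round(2).tolist())
E
```

```text
time: 0.9
tool_pos: [0.2291, -0.4998, 0.3657]
ee_rot: [-3.141, -0.001, 1.496]
wrist_force: [-0.2, 0.2, 0.7]
width: 0.0938
finger_force: 0.0
time: 1.6
tool_pos: [0.4158, -0.2181, 0.3651]
ee_rot: [-3.141, -0.0, 1.491]
wrist_force: [0.8, -1.0, 0.6]
width: 0.0942
finger_force: 0.0
time: 2.4
tool_pos: [0.5748, 0.021, 0.364]
ee_rot: [-3.139, 0.001, 1.493]
wrist_force: [-0.6, 0.4, -0.1]
width: 0.0942
finger_force: 0.0
[0.581 0.094 0.543] [[1.0, -0.08, -0.0], [-0.07, -0.96, 0.25], [-0.02, -0.25, -0.97]]
```

View pics/w1.png

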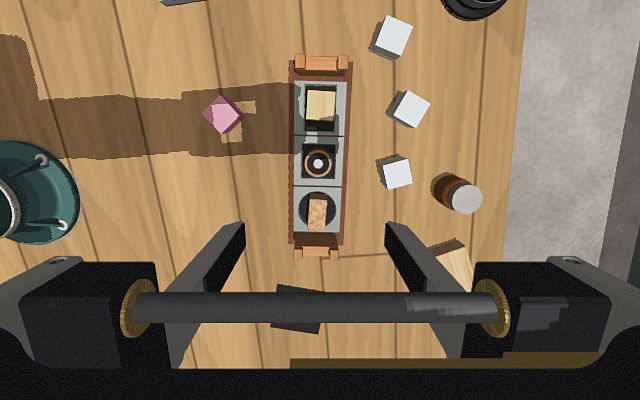

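The wrist view shows the whole case from above: beech at (320,104), drum (318,163), cork (317,212), and saddles at (321,63) and (317,252).

```bash
cat > m.py <<'E'
from h import *
def case(s,P):
    c=s["color"].astype(int); g=c.max(-1)-c.min(-1)
    roi=(P[...,0]>.46)&(P[...,0]<.7)&(P[...,1]>-.2)&(P[...,1]<.23)
    gr=(g<25)&(c.max(-1)>90)&(np.abs(P[...,2]-.022)<.006)&roi
    k,l,st,ct=cv2.connectedComponentsWithStats(cv2.morphologyEx(gr.astype(np.uint8),cv2.MORPH_CLOSE,np.ones((3,3))))
    m=np.isin(l,[i for i in range(1,k) if st[i,4]>60])&gr
    print("plates",rect(P[m]))
    w=(np.abs(P[...,2]-.068)<.004)&roi; print("seat pts y<0",P[w&(P[...,1]<0)].mean(0),"y>0",P[w&(P[...,1]>0.1)].mean(0))
    t=(np.abs(P[...,2]-.056)<.005)&roi
    k,l,st,ct=cv2.connectedComponentsWithStats(cv2.morphologyEx(t.astype(np.uint8),cv2.MORPH_OPEN,np.ones((3,3))))
    for i in range(1,k):
        if st[i,4]>100: print("top",ct[i].round(),rect(P[l==i]), round(float(np.median(P[l==i][:,2])),4))
E
python3 - <<'E'
from m import *
s=dict(np.load("pics/w1.npz")); case(s,cloud(s))
for n in("scene","side"):
    s=dict(np.load(f"pics/{n}0.npz")); print(n); case(s,cloud(s))
print(robot.get_obs()["tool_pos"],robot.get_obs()["ee_rot"])
E
```

```text
plates (array([580.2,  23.1]), array([275.8,  90. ]), 84.1, 3293)
seat pts y<0 [ 0.56374843 -0.13182747  0.06753862] y>0 [0.59638262 0.17928129 0.06759812]
top [320. 105.] (array([590.9, 119.1]), array([46. , 45.8]), 81.7, 821) 0.0558
top [317. 162.] (array([579.6,  24.7]), array([46.2, 46.4]), 41.4, 588) 0.056
top [317. 214.] (array([570.9, -68.5]), array([59.3, 32.1]), 81.5, 561) 0.0557
scene
plates (array([581. ,  23.4]), array([277.1,  92.2]), 83.9, 1000)
seat pts y<0 [ 0.565095   -0.13558278  0.06815285] y>0 [0.59813923 0.17707033 0.0681209 ]
top [362. 179.] (array([592.3, 118.5]), array([46.9, 47.2]), 82.8, 257) 0.0566
top [326. 188.] (array([581. ,  23.9]), array([44.5, 48.8]), 60.6, 237) 0.057
top [288. 198.] (array([571.9, -69.5]), array([59.1, 34.9]), 78.2, 274) 0.0563
side
plates (array([579. ,  20.8]), array([277. ,  89.8]), 84.0, 587)
seat pts y<0 [ 0.56246692 -0.12959363  0.06735122] y>0 [0.59384782 0.18363451 0.06730073]
top [335. 193.] (array([568.7, -69.2]), array([62.5, 31.8]), 81.3, 161) 0.0552
top [326. 211.] (array([577.5,  25.3]), array([47.8, 47.2]), 51.8, 191) 0.0556
top [315. 233.] (array([589.1, 119.2]), array([50.2, 45.6]), 80.4, 268) 0.0554
top [308. 251.] (array([595.3, 189.5]), array([ 5.7, 78.2]), 84.4, 133) 0.056
[0.5744636  0.01998047 0.36480777] [-3.14009535e+00  6.59127621e-04  1.49127478e+00]
```

```bash
python3 -m crank '[[0,[0,0,0.04],[0,0,3.9]],[0,[-0.0177,0.00184,0.044],[0,0,0]],[0,[-0.0177,0.00184,0.044],[0,0,0]],[0,[-0.0177,0.00184,0.044],[0,0,0]],[0,[-0.0177,0.00184,0.044],[0,0,0]],[0,[-0.0177,0.00184,0.044],[0,0,0]],[0,[0,0,0],[0,0,0]],[0,[0,0,0],[0,0,0]]]'
```

```text
time: 3.25
tool_pos: [0.5701, -0.0698, 0.1062]
ee_rot: [-3.141, -0.0, 1.42]
wrist_force: [0.7, 0.5, 0.7]
width: 0.0936
finger_force: 0.0
```

```bash
python3 -m crank '[[0,[0,0,0.038],[0,0,0]],[0,[0,0,0.038],[0,0,0]],[0,[0,0,0],[0,0,0]],[1,[0,0,0],[0,0,0]],[1,[0,0,0],[0,0,0]],[1,[0,0,0],[0,0,0]],[1,[0,0,0],[0,0,0]],[1,[0,0,0],[0,0,0]]]'
python3 -m crank '[[1,[0,0,0],[0,0,0]],[1,[0,0,0],[0,0,0]],[1,[0,0,0],[0,0,0]]]'
```

```text
time: 4.05
tool_pos: [0.5714, -0.0689, 0.0306]
ee_rot: [3.14, 0.0, 1.423]
wrist_force: [-0.6, 0.7, -0.5]
width: 0.0573
finger_force: 0.0
time: 4.35
tool_pos: [0.5706, -0.0688, 0.0293]
ee_rot: [-3.141, 0.0, 1.423]
wrist_force: [0.9, 0.1, -0.9]
width: 0.0334
finger_force: 0.0
```

```bash
python3 -m crank '[[1,[0,0,0],[0,0,0]],[1,[0,0,0],[0,0,0]],[1,[0,0,-0.02],[0,0,0]],[1,[0,0,-0.04],[0,0,0]],[1,[0,0,-0.04],[0,0,0]],[1,[0,0,0],[0,0,0]]]'
python3 -m crank '[[1,[-0.03,-0.0029,0],[0,0,0]],[1,[-0.04,-0.0039,0],[0,0,0]],[1,[-0.04,-0.0039,0],[0,0,0]],[1,[-0.04,-0.0039,0],[0,0,0]],[1,[-0.04,-0.0039,0],[0,0,0]],[1,[-0.03,-0.0029,0],[0,0,0]],[1,[-0.0193,-0.0019,0],[0,0,0]],[1,[0,0,0],[0,0,0]]]'
```

```text
time: 4.95
tool_pos: [0.5746, -0.0696, 0.1369]
ee_rot: [3.128, 0.001, 1.423]
wrist_force: [-0.3, -0.4, -0.2]
width: 0.0319
finger_force: 30.0
time: 5.75
tool_pos: [0.511, -0.3042, 0.1281]
ee_rot: [-3.14, -0.0, 1.419]
wrist_force: [0.3, -0.0, -0.6]
width: 0.032
finger_force: 30.0
```

```bash
python3 -m crank '[[1,[0,0,0.04],[0,0,0]],[1,[0,0,0.04],[0,0,0]],[1,[0,0,0.016],[0,0,0]],[1,[0,0,0.01],[0,0,0]],[1,[0,0,0],[0,0,0]],[1,[0,0,0],[0,0,0]]]'
```

```text
time: 6.35
tool_pos: [0.5132, -0.3018, 0.0243]
ee_rot: [3.14, 0.001, 1.424]
wrist_force: [-1.2, 0.3, -0.7]
width: 0.0317
finger_force: 30.0
```

```bash
python3 -m crank '[[1,[0,0,0.003],[0,0,0]],[1,[0,0,0],[0,0,0]],[0,[0,0,0],[0,0,0]],[0,[0,0,0],[0,0,0]],[0,[0,0,0],[0,0,0]],[0,[0,0,0],[0,0,0]]]'
python3 -m crank '[[0,[0,0,-0.02],[0,0,0]],[0,[0,0,-0.03],[0,0,0]],[0,[0,0,-0.035],[0,0,0]],[0,[0,0,-0.035],[0,0,-2.5]]]'
python3 -m crank '[[0,[0.0414,0.004,0],[0,0,0]],[0,[0.0414,0.004,0],[0,0,0]],[0,[0.0414,0.004,0],[0,0,0]],[0,[0.0414,0.004,0],[0,0,0]],[0,[0.0414,0.004,0],[0,0,0]],[0,[0.0414,0.004,0],[0,0,0]],[0,[0.0414,0.004,0],[0,0,0]],[0,[0.0414,0.004,0],[0,0,0]]]'
python3 -m crank '[[0,[0,0,0.03],[0,0,0]],[0,[0,0,0],[0,0,0]]]'
```

```text
time: 6.95
tool_pos: [0.5125, -0.3022, 0.0207]
ee_rot: [3.141, 0.0, 1.423]
wrist_force: [0.1, -0.2, -0.7]
width: 0.0603
finger_force: 0.0
time: 7.35
tool_pos: [0.5121, -0.3019, 0.1414]
ee_rot: [-3.141, -0.0, 1.468]
wrist_force: [0.1, -0.1, 0.3]
width: 0.092
finger_force: 0.0
time: 8.15
tool_pos: [0.5788, 0.0257, 0.1407]
ee_rot: [3.141, 0.0, 1.466]
wrist_force: [0.4, 0.5, 0.1]
width: 0.0941
finger_force: 0.0
time: 8.35
tool_pos: [0.5761, 0.0254, 0.1065]
ee_rot: [-3.134, 0.001, 1.469]
wrist_force: [-0.4, -0.2, -0.1]
width: 0.0943
finger_force: 0.0
```

```bash
python3 -m crank '[[0,[0,0,0.038],[0,0,0]],[0,[0,0,0.038],[0,0,0]],[0,[0,0,0],[0,0,0]],[1,[0,0,0],[0,0,0]],[1,[0,0,0],[0,0,0]],[1,[0,0,0],[0,0,0]],[1,[0,0,0],[0,0,0]],[1,[0,0,0],[0,0,0]]]'
python3 -m crank '[[1,[0,0,0],[0,0,0]],[1,[0,0,0],[0,0,0]],[1,[0,0,0],[0,0,0]],[1,[0,0,0],[0,0,0]]]'
```

```text
time: 9.15
tool_pos: [0.5794, 0.024, 0.0357]
ee_rot: [3.14, -0.0, 1.466]
wrist_force: [0.5, -0.4, 0.4]
width: 0.0576
finger_force: 0.0
time: 9.55
tool_pos: [0.579, 0.024, 0.0349]
ee_rot: [3.141, 0.0, 1.467]
wrist_force: [-0.4, -0.9, 3.0]
width: 0.0471
finger_force: 30.0
```

```bash
python3 -m crank '[[1,[0,0,-0.02],[0,0,0]],[1,[0,0,-0.02],[0,0,0]],[1,[-0.03,0.0004,0],[0,0,0]],[1,[-0.03,0.0004,0],[0,0,0]],[1,[-0.0344,0.0004,0],[0,0,0]],[1,[0,0,0],[0,0,0]],[1,[0,0,0],[0,0,0]]]'
```

```text
time: 10.25
tool_pos: [0.5695, -0.0703, 0.0737]
ee_rot: [-3.14, -0.001, 1.465]
wrist_force: [-0.2, 0.9, -0.9]
width: 0.0475
finger_force: 30.0
```

```bash
python3 -m crank '[[1,[0,0,0.025],[0,0,0]],[1,[0,0,0.014],[0,0,0]],[1,[0,0,0],[0,0,0]],[0,[0,0,0],[0,0,0]],[0,[0,0,0],[0,0,0]],[0,[0,0,0],[0,0,0]],[0,[0,0,0],[0,0,0]]]'
python3 -m crank '[[0,[0,0,-0.03],[0,0,0]],[0,[0,0,-0.04],[0,0,2]],[0,[0.038,-0.0012,0],[0,0,0]],[0,[0.038,-0.0012,0],[0,0,0]],[0,[0.038,-0.0012,0],[0,0,0]],[0,[0.038,-0.0012,0],[0,0,0]],[0,[0.038,-0.0012,0],[0,0,0]],[0,[0,0,0],[0,0,0]]]'
```

```text
time: 10.95
tool_pos: [0.5703, -0.07, 0.0359]
ee_rot: [3.141, 0.0, 1.467]
wrist_force: [0.1, -0.2, 0.4]
width: 0.0759
finger_force: 0.0
time: 11.75
tool_pos: [0.5905, 0.1235, 0.1057]
ee_rot: [3.141, -0.002, 1.437]
wrist_force: [-0.2, 0.5, -0.2]
width: 0.0941
finger_force: 0.0
```

```bash
python3 -m crank '[[0,[0,0,0.038],[0,0,0]],[0,[0,0,0.036],[0,0,0]],[1,[0,0,0],[0,0,0]],[1,[0,0,0],[0,0,0]],[1,[0,0,0],[0,0,0]],[1,[0,0,0],[0,0,0]],[1,[0,0,0],[0,0,0]],[1,[0,0,0],[0,0,0]]]'
python3 -m crank '[[1,[0,0,0],[0,0,0]],[1,[0,0,0],[0,0,0]],[1,[0,0,0],[0,0,0]]]'
```

```text
time: 12.55
tool_pos: [0.5912, 0.119, 0.0327]
ee_rot: [3.14, -0.0, 1.432]
wrist_force: [-0.7, 0.6, -0.3]
width: 0.0497
finger_force: 0.0
time: 12.85
tool_pos: [0.591, 0.119, 0.0324]
ee_rot: [3.14, -0.0, 1.432]
wrist_force: [0.0, -0.6, 4.4]
width: 0.0461
finger_force: 30.0
```

```bash
python3 -m crank '[[1,[0,0,-0.02],[0,0,0]],[1,[0,0,-0.02],[0,0,-2]],[1,[-0.03,-0.0003,0],[0,0,0]],[1,[-0.035,-0.0003,0],[0,0,0]],[1,[-0.032,-0.0003,0],[0,0,0]],[1,[0,0,0],[0,0,0]],[1,[0,0,0],[0,0,0]]]'
```

```text
time: 13.55
tool_pos: [0.579, 0.0224, 0.0707]
ee_rot: [-3.14, -0.001, 1.465]
wrist_force: [0.0, 0.5, -0.8]
width: 0.0457
finger_force: 30.0
```

```bash
python3 -m crank '[[1,[0,0,0.025],[0,0,0]],[1,[0,0,0.014],[0,0,0]],[1,[0,0,0],[0,0,0]],[0,[0,0,0],[0,0,0]],[0,[0,0,0],[0,0,0]],[0,[0,0,0],[0,0,0]],[0,[0,0,0],[0,0,0]]]'
python3 -m crank '[[0,[0,0,-0.03],[0,0,0]],[0,[0,0,-0.04],[0,0,0]],[0,[0,0,-0.04],[0,0,2.5]]]'
python3 -m crank '[[0,[-0.0414,-0.00235,0],[0,0,0]],[0,[-0.0414,-0.00235,0],[0,0,0]],[0,[-0.0414,-0.00235,0],[0,0,0]],[0,[-0.0414,-0.00235,0],[0,0,0]],[0,[-0.0414,-0.00235,0],[0,0,0]],[0,[-0.0414,-0.00235,0],[0,0,0]],[0,[-0.0414,-0.00235,0],[0,0,0]],[0,[-0.0414,-0.00235,0],[0,0,0]]]'
python3 -m crank '[[0,[0,0,0.03],[0,0,0]],[0,[0,0,0],[0,0,0]],[0,[0,0,0],[0,0,0]]]'
python3 - <<'E'
from h import *
s=vision.snapshot("scene");cv2.imwrite("pics/s2.png",cv2.resize(s["color"][140:270,150:410,::-1],None,fx=3,fy=3))
E
```

```text
time: 14.25
tool_pos: [0.5796, 0.0228, 0.0326]
ee_rot: [3.141, 0.0, 1.467]
wrist_force: [-0.1, 0.2, -0.2]
width: 0.0743
finger_force: 0.0
time: 14.55
tool_pos: [0.5789, 0.0226, 0.1431]
ee_rot: [-3.14, 0.0, 1.422]
wrist_force: [1.8, 0.3, 0.1]
width: 0.0936
finger_force: 0.0
time: 15.35
tool_pos: [0.5116, -0.3038, 0.1428]
ee_rot: [3.141, 0.0, 1.423]
wrist_force: [0.6, 0.3, -0.4]
width: 0.0939
finger_force: 0.0
time: 15.65
tool_pos: [0.5116, -0.3015, 0.1119]
ee_rot: [-3.14, -0.001, 1.423]
wrist_force: [-0.5, -0.6, 0.1]
width: 0.0938
finger_force: 0.0
```

View pics/s2.png

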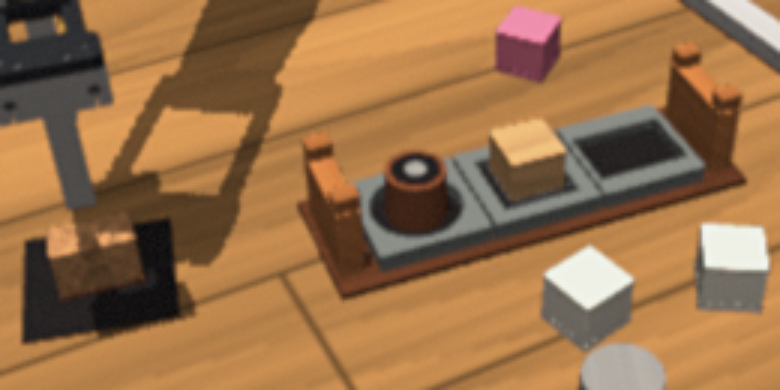

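The drum (415,190) sits in the round recess, beech (527,160) in the square one, and cork (95,255) stands upright on the mat between the fingers. Next I pick the cork.

```bash
python3 -m crank '[[0,[0,0,0.04],[0,0,0]],[0,[0,0,0.04],[0,0,0]],[0,[0,0,0.009],[0,0,0]],[1,[0,0,0],[0,0,0]],[1,[0,0,0],[0,0,0]],[1,[0,0,0],[0,0,0]],[1,[0,0,0],[0,0,0]],[1,[0,0,0],[0,0,0]]]'
python3 -m crank '[[1,[0,0,0],[0,0,0]],[1,[0,0,0],[0,0,0]],[1,[0,0,0],[0,0,0]],[1,[0,0,0],[0,0,0]],[1,[0,0,0],[0,0,0]],[1,[0,0,0],[0,0,0]]]'
python3 -m crank '[[1,[0,0,-0.03],[0,0,0]],[1,[0,0,-0.045],[0,0,0]],[1,[0,0,-0.045],[0,0,-2.5]],[1,[0,0,0],[0,0,0]],[1,[0,0,0],[0,0,0]]]'
```

```text
time: 16.5
tool_pos: [0.5128, -0.3027, 0.025]
ee_rot: [3.139, 0.001, 1.423]
wrist_force: [-0.6, -0.1, 0.2]
width: 0.0578
finger_force: 0.0
time: 17.1
tool_pos: [0.5121, -0.3022, 0.0235]
ee_rot: [3.142, 0.0, 1.423]
wrist_force: [0.2, 0.3, -0.1]
width: 0.0319
finger_force: 30.0
time: 17.6
tool_pos: [0.5127, -0.3026, 0.1451]
ee_rot: [3.139, 0.002, 1.466]
wrist_force: [-0.2, 0.3, -1.3]
width: 0.0319
finger_force: 30.0
```

```bash
python3 -m crank '[[1,[0.03,0.0024,0],[0,0,0]],[1,[0.047,0.0037,0],[0,0,0]],[1,[0.047,0.0037,0],[0,0,0]],[1,[0.047,0.0037,0],[0,0,0]],[1,[0.047,0.0037,0],[0,0,0]],[1,[0.047,0.0037,0],[0,0,0]],[1,[0.047,0.0037,0],[0,0,0]],[1,[0.047,0.0037,0],[0,0,0]]]'
python3 -m crank '[[1,[0.04,0.003,0],[0,0,0]],[1,[0.024,0.0019,0],[0,0,0]],[1,[0,0,0.04],[0,0,0]],[1,[0,0,0.03],[0,0,0]],[1,[0,0,0],[0,0,0]],[1,[0,0,0],[0,0,0]]]'
```

```text
time: 18.4
tool_pos: [0.5761, 0.0538, 0.1405]
ee_rot: [-3.137, 0.001, 1.466]
wrist_force: [1.0, 0.5, -0.2]
width: 0.0317
finger_force: 30.0
time: 19.0
tool_pos: [0.5877, 0.1149, 0.0714]
ee_rot: [-3.137, 0.001, 1.466]
wrist_force: [0.4, 0.1, 0.2]
width: 0.032
finger_force: 30.0
```

```bash
python3 -m crank '[[1,[0,0.001,0.025],[0,0,0]],[1,[0,0,0.013],[0,0,0]],[1,[0,0,0],[0,0,0]],[0,[0,0,0],[0,0,0]],[0,[0,0,0],[0,0,0]],[0,[0,0,0],[0,0,0]],[0,[0,0,0],[0,0,0]],[0,[0,0,0],[0,0,0]]]'
python3 -m crank '[[0,[0,0,-0.04],[0,0,0]],[0,[0,0,-0.045],[0,0,0]],[0,[0,0,-0.045],[0,0,8.05]],[0,[0,0,-0.045],[0,0,8.05]],[0,[0,0,-0.045],[0,0,8.05]],[0,[0,0,0],[0,0,8.05]],[0,[0,0,0],[0,0,8.05]],[0,[0,0,0],[0,0,8.05]]]'
python3 -m crank '[[0,[0,0,0],[0,0,8.05]],[0,[0,0,0],[0,0,8.05]],[0,[0,0,0],[0,0,8.05]],[0,[0,0,0],[0,0,8.05]],[0,[0,0,0],[0,0,0]]]'
python3 -m crank '[[0,[-0.0129,-0.043,0],[0,0,0]],[0,[-0.0129,-0.043,0],[0,0,0]],[0,[-0.0129,-0.043,0],[0,0,0]],[0,[-0.0129,-0.043,0],[0,0,0]],[0,[-0.0129,-0.043,0],[0,0,0]],[0,[0,0,0],[0,0,0]],[0,[0,0,0],[0,0,0]],[0,[0,0,0],[0,0,0]]]'
python3 - <<'E'
from h import *
for n in("scene","side","wrist"):
    s=vision.snapshot(n); P=cloud(s); c=s["color"].astype(int); g=c.max(-1)-c.min(-1)
    br=(g<40)&(c.min(-1)>100)&(np.abs(P[...,2]-.024)<.004)&(P[...,0]>.2)&(P[...,0]<.9)
    k,l,st,ct=cv2.connectedComponentsWithStats(br.astype(np.uint8))
    i=1+st[1:,4].argmax(); print(n,"bar",ct[i].round(),rect(P[l==i]))
    cv2.imwrite(f"pics/{n}3.png",s["color"][:,:,::-1])
    if n!="wrist":
        from m import case; case(s,P)
E
```

```text
time: 19.8
tool_pos: [0.5904, 0.115, 0.0361]
ee_rot: [3.141, -0.0, 1.466]
wrist_force: [-0.6, 0.1, 0.2]
width: 0.0684
finger_force: 0.0
time: 20.6
tool_pos: [0.5903, 0.115, 0.2563]
ee_rot: [3.141, -0.001, 0.618]
wrist_force: [-0.9, 1.0, -0.1]
width: 0.0937
finger_force: 0.0
time: 21.1
tool_pos: [0.5901, 0.115, 0.2555]
ee_rot: [3.141, -0.0, 0.062]
wrist_force: [-0.0, -0.2, -0.0]
width: 0.094
finger_force: 0.0
time: 21.9
tool_pos: [0.5129, 0.3248, 0.2554]
ee_rot: [3.141, -0.0, 0.062]
wrist_force: [-0.6, -0.1, -0.1]
width: 0.094
finger_force: 0.0
scene bar [414. 156.] (array([513.6, 324.7]), array([340.1,  35.7]), 3.8, 772)
plates (array([581.1,  23.6]), array([276.9,  91.9]), 84.5, 990)
seat pts y<0 [ 0.56582857 -0.13570827  0.06817552] y>0 [0.59869844 0.17699269 0.06828425]
top [360. 179.] (array([590.3, 114.6]), array([61.1, 34.6]), 82.3, 230) 0.0565
top [325. 188.] (array([580.3,  24.1]), array([48.7, 48.5]), 86.9, 282) 0.0567
top [288. 197.] (array([570. , -68.5]), array([45.9, 47.3]), 49.2, 257) 0.0569
side bar [295. 312.] (array([595.9, 330.3]), array([168.2,  33.7]), 3.8, 1116)
plates (array([579.4,  19.9]), array([275. ,  89.6]), 84.4, 442)
seat pts y<0 [ 0.57325992 -0.12968702  0.0672282 ] y>0 [0.59495966 0.18353355 0.06732543]
top [332. 192.] (array([575.9, -67.9]), array([25.8, 49.9]), 6.5, 101) 0.0559
top [327. 212.] (array([577.1,  23.6]), array([48.9, 45.4]), 84.7, 204) 0.0553
top [317. 233.] (array([587.2, 114.2]), array([64.1, 31.5]), 83.4, 242) 0.0555
wrist bar [313. 157.] (array([511.8, 325.5]), array([339.3,  31.7]), 3.5, 4945)
```

View pics/wrist3.png

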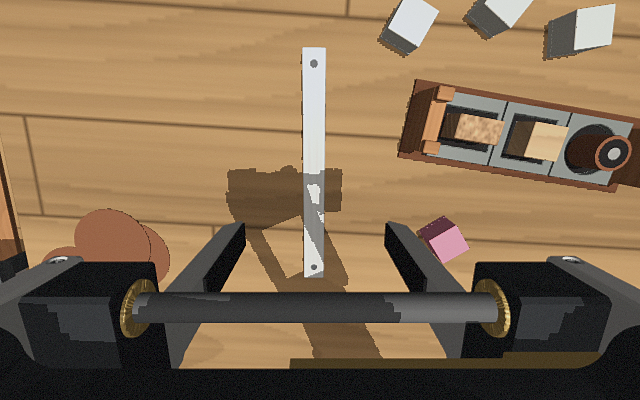

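The wrist view shows the bar from (314,50) to (314,275), centred between the fingers. All three pieces are seated, with tops at 56 mm. Next I descend on the bar.

```bash
python3 -m crank '[[0,[-0.001,-0.001,0.045],[0,0,0]],[0,[0,0,0.045],[0,0,0]],[0,[0,0,0.045],[0,0,0]],[0,[0,0,0.045],[0,0,0]],[0,[0,0,0.04],[0,0,0]],[0,[0,0,0.01],[0,0,0]],[0,[0,0,0],[0,0,0]],[0,[0,0,0],[0,0,0]]]'
```

```text
time: 22.85
tool_pos: [0.5134, 0.3269, 0.028]
ee_rot: [-3.14, -0.004, 0.061]
wrist_force: [0.2, -0.5, 0.4]
width: 0.0938
finger_force: 0.0
```

```bash
python3 -m crank '[[0,[0,0,0.014],[0,0,0]],[0,[0,0,0.006],[0,0,0]],[1,[0,0,0],[0,0,0]],[1,[0,0,0],[0,0,0]],[1,[0,0,0],[0,0,0]],[1,[0,0,0],[0,0,0]],[1,[0,0,0],[0,0,0]],[1,[0,0,0],[0,0,0]]]'
python3 -m crank '[[1,[0,0,0],[0,0,0]],[1,[0,0,0],[0,0,0]],[1,[0,0,0],[0,0,0]],[1,[0,0,0],[0,0,0]],[1,[0,0,0],[0,0,0]]]'
```

```text
time: 23.65
tool_pos: [0.5116, 0.3266, 0.0056]
ee_rot: [-3.142, -0.0, 0.062]
wrist_force: [-0.3, 0.5, -0.8]
width: 0.0493
finger_force: 0.0
time: 24.15
tool_pos: [0.5115, 0.3264, 0.0054]
ee_rot: [3.141, 0.0, 0.061]
wrist_force: [-0.0, -0.6, 0.6]
width: 0.0318
finger_force: 30.0
```

```bash
python3 -m crank '[[1,[0,0,-0.015],[0,0,0]],[1,[0,0,-0.03],[0,0,0]],[1,[0,0,-0.035],[0,0,0]],[1,[0,0,-0.035],[0,0,0]],[1,[0,0,-0.035],[0,0,0]],[1,[0,0,-0.03],[0,0,-3]],[1,[0,0,0],[0,0,-5.5]]]'
python3 -m crank '[[1,[0,0,0],[0,0,-6]],[1,[0,0,0],[0,0,-6]],[1,[0,0,0],[0,0,-6]],[1,[0,0,0],[0,0,-6]],[1,[0,0,0],[0,0,-6]],[1,[0,0,0],[0,0,-6]],[1,[0,0,0],[0,0,-6]],[1,[0,0,0],[0,0,-6]]]'
python3 -m crank '[[1,[0,0,0],[0,0,-6]],[1,[0,0,0],[0,0,-6]],[1,[0,0,0],[0,0,-6]],[1,[0,0,0],[0,0,-4]],[1,[0,0,0],[0,0,-2]],[1,[0,0,0],[0,0,0]],[1,[0,0,0],[0,0,0]]]'
python3 -m crank '[[1,[-0.02,0.0068,0],[0,0,0]],[1,[-0.0368,0.0125,0],[0,0,0]],[1,[-0.0368,0.0125,0],[0,0,0]],[1,[-0.0368,0.0125,0],[0,0,0]],[1,[-0.0368,0.0125,0],[0,0,0]],[1,[-0.0368,0.0125,0],[0,0,0]],[1,[-0.0368,0.0125,0],[0,0,0]],[1,[-0.0368,0.0125,0],[0,0,0]]]'
python3 -m crank '[[1,[-0.017,0.0057,0],[0,0,0]],[1,[0,0,0],[0,0,0]],[1,[0,0,0],[0,0,0]],[1,[0,0,0],[0,0,0]],[1,[0,0,0],[0,0,0]]]'
python3 - <<'E'
from h import *
s=vision.snapshot("scene");P=cloud(s); c=s["color"].astype(int); g=c.max(-1)-c.min(-1)
br=(g<40)&(c.min(-1)>100)&(P[...,2]>.17)&(P[...,2]<.24)&(P[...,0]>.4)&(np.abs(P[...,1])<.22)
k,l,st,ct=cv2.connectedComponentsWithStats(br.astype(np.uint8))
for i in range(1,k):
    if st[i,4]>50: print(rect(P[l==i]),np.percentile(P[l==i],[2,98],axis=0).round(3))
cv2.imwrite("pics/s4.png",s["color"][:,:,::-1])
E
```

```text
time: 24.85
tool_pos: [0.5138, 0.3279, 0.1931]
ee_rot: [-3.138, -0.012, 0.213]
wrist_force: [0.3, 1.0, -2.1]
width: 0.0316
finger_force: 30.0
time: 25.65
tool_pos: [0.5112, 0.3266, 0.186]
ee_rot: [-3.141, -0.0, 1.052]
wrist_force: [0.1, -0.6, -2.3]
width: 0.0319
finger_force: 30.0
time: 26.35
tool_pos: [0.5114, 0.3266, 0.1859]
ee_rot: [3.141, -0.0, 1.466]
wrist_force: [0.2, 0.6, -1.9]
width: 0.0317
finger_force: 30.0
time: 27.15
tool_pos: [0.5765, 0.0391, 0.1858]
ee_rot: [3.141, -0.0, 1.466]
wrist_force: [0.4, 0.5, -2.0]
width: 0.0316
finger_force: 30.0
time: 27.65
tool_pos: [0.5801, 0.0245, 0.1856]
ee_rot: [3.142, -0.0, 1.468]
wrist_force: [0.5, -0.0, -1.6]
width: 0.0318
finger_force: 30.0
(array([591.8, 117.9]), array([147.8,  34.2]), 84.2, 515) [[0.575 0.051 0.203]
 [0.611 0.188 0.207]]
(array([573.2, -58.5]), array([173. ,  35.1]), 84.1, 746) [[ 0.553 -0.142  0.202]
 [ 0.592  0.019  0.207]]
```

View pics/s4.png

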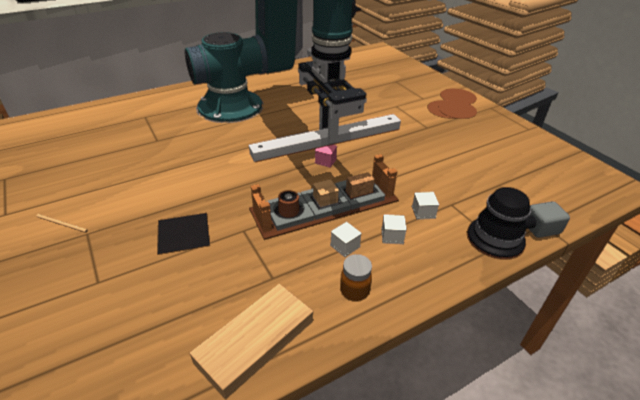

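The bar hangs level over the case from (252,152) to (398,122) and is aligned. I lower it into the notches.

```bash
python3 -m crank '[[1,[-0.002,0,0.02],[0,0,0]],[1,[0,0,0.03],[0,0,0]],[1,[0,0,0.03],[0,0,0]],[1,[0,0,0.015],[0,0,0]],[1,[0,0,0.008],[0,0,0]],[1,[0,0,0],[0,0,0]],[1,[0,0,0],[0,0,0]],[1,[0,0,0],[0,0,0]]]'
python3 -m crank '[[1,[0,0,0.004],[0,0,0]],[1,[0,0,0.003],[0,0,0]],[1,[0,0,0],[0,0,0]],[1,[0,0,0],[0,0,0]]]'
```

```text
time: 28.5
tool_pos: [0.5814, 0.0211, 0.0845]
ee_rot: [3.138, -0.0, 1.467]
wrist_force: [-0.2, 0.9, -2.5]
width: 0.0319
finger_force: 30.0
time: 28.9
tool_pos: [0.5799, 0.0211, 0.0753]
ee_rot: [-3.141, 0.0, 1.466]
wrist_force: [0.7, -0.1, -2.5]
width: 0.032
finger_force: 30.0
```

```bash
python3 -m crank '[[1,[0,0,0.002],[0,0,0]],[1,[0,0,0],[0,0,0]],[1,[0,0,0],[0,0,0]]]'
python3 -m crank '[[0,[0,0,0],[0,0,0]],[0,[0,0,0],[0,0,0]],[0,[0,0,0],[0,0,0]],[0,[0,0,0],[0,0,0]],[0,[0,0,0],[0,0,0]],[0,[0,0,0],[0,0,0]]]'
python3 -m crank '[[0,[0,0,-0.03],[0,0,0]],[0,[0,0,-0.04],[0,0,0]],[0,[0,0,-0.04],[0,0,0]],[0,[0,0,-0.045],[0,0,0]],[0,[0,0,-0.045],[0,0,0]],[0,[0,0,0],[0,0,0]],[0,[0,0,0],[0,0,0]]]'
python3 - <<'E'
from h import *
for n in("wrist","scene","side"):
    s=vision.snapshot(n);P=cloud(s); c=s["color"].astype(int); g=c.max(-1)-c.min(-1)
    br=(g<40)&(c.min(-1)>90)&(np.abs(P[...,2]-.092)<.006)&(P[...,0]>.4)&(np.abs(P[...,1])<.22)
    k,l,st,ct=cv2.connectedComponentsWithStats(br.astype(np.uint8))
    i=1+st[1:,4].argmax(); print(n,rect(P[l==i]),np.median(P[l==i][:,2]))
    cv2.imwrite(f"pics/{n}5.png",s["color"][:,:,::-1])
    if n=="scene": cv2.imwrite("pics/s5c.png",cv2.resize(s["color"][120:250,230:430,::-1],None,fx=4,fy=4))
E
```

```text
time: 29.2
tool_pos: [0.5801, 0.0211, 0.0734]
ee_rot: [3.142, 0.0, 1.467]
wrist_force: [-0.2, -0.2, -2.7]
width: 0.0311
finger_force: 30.0
time: 29.8
tool_pos: [0.5801, 0.0211, 0.0735]
ee_rot: [3.141, 0.0, 1.467]
wrist_force: [-0.6, 0.7, 0.7]
width: 0.0763
finger_force: 0.0
time: 30.5
tool_pos: [0.5807, 0.0211, 0.2752]
ee_rot: [3.138, -0.0, 1.467]
wrist_force: [-0.1, 0.9, -1.3]
width: 0.094
finger_force: 0.0
wrist (array([580.5,  23.3]), array([334.6,  32.1]), 83.9, 6309) 0.09178023739943478
scene (array([581.3,  21.3]), array([340. ,  35.9]), 83.7, 1382) 0.09253612868505312
side (array([578.5,  19.8]), array([343.7,  32. ]), 83.7, 914) 0.09153716586696518
```

View pics/s5c.png

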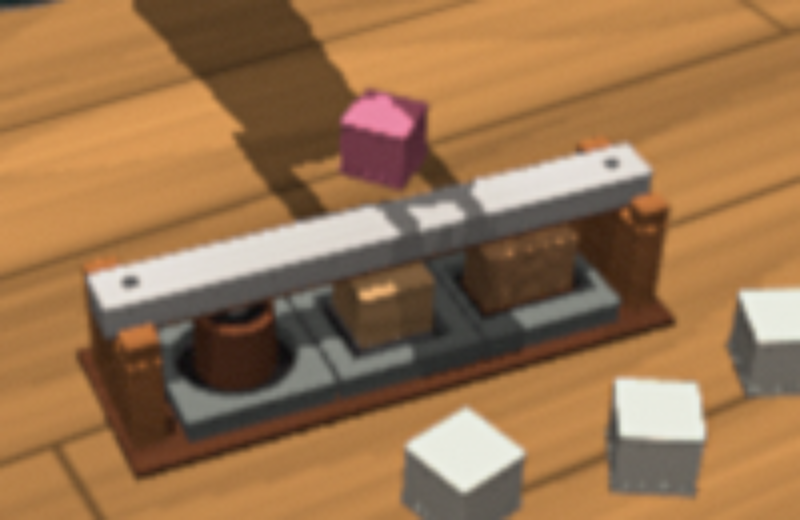

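The bar lies in both notches with its top at 92 mm, from (110,290) to (625,165). The drum, beech and cork are in their own recesses, and the robot is clear.

```bash
python3 -c "
from bench import robot
print(robot.close_job())"
```

```text
the job is handed in; nothing more can be done
None
```

I handed the job in at about 31 s of the 115 s: all three pieces measured seated in their own recesses, and the long board measured level and centred to about 2 mm in both saddle notches (no verdict was returned).

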